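# Lock a whetstone in its sharpening holder with the thumb wedge

## Robot

A 7-joint arm with a two-finger parallel gripper is mounted at the origin on the work surface; the furniture and walls round the work are solid. World frame = base frame: x ahead of the robot, y to its left, z up, the work surface at z = 0. Lengths are in m, angles in rad, forces in N, time in s.
With the tool pointing down it reaches from about 0.35 to 0.9 m from the base axis. Payload 7.2 kg.
Tool frame: the origin (TCP) lies between the finger pads; the fingertips stand 11 mm ahead of it and the grasp point (between the pads) lies 8 mm behind it; z points along the fingers, y is the direction in which the jaws open and shut (so a half turn about z gives the same grasp; the last joint's range is limited). The gripper opens to 88 mm and grips with 3 to 60 N. Pads are 20 mm wide; open, the fingers measure 115 mm over their backs; the gripper's body (75 mm by 178 mm) begins 61 mm behind the grasp point.
Start: joints at [-0.068, 0.411, -0.013, 1.596, 0.006, 1.134, -0.082], TCP at [0.625, -0, 0.198] pointing down, gripper open.
Joint ranges: [-2.95, 2.95], [-0.29, 1.99], [-1.47, 1.44], [0.14, 2.54], [-1.03, 4.17], [0.13, 1.85], [-2.86, 2.86]. Speed limits (rad/s): [2.39, 2.39, 3.01, 3.01, 3.14, 3.14, 3.14].

## Interface

Orientations are given as [roll, pitch, yaw] about the fixed x, y, z axes, in that order (R = Rz(yaw) Ry(pitch) Rx(roll)).
In Python, from cell import telemetry, optics, order gives the robot as it stands.
- The arm moves only by the tool jog_arm, never from a script. Its argument "plan" is a list of rows, each a list of 4 numbers: the shift along the tool's x, y, z in m, then the turn about the tool's z in rad. A call has 1 to 10 rows; each row shifts and turns the commanded pose from where the row before left it, along the tool's axes as they then stand; what a row does not reach is not made up. A row lasts 1/10 s, in which the tool goes at most 50 mm and 8.59 degrees, less where a joint would pass 70% of its speed; a pose out of reach is approached as far as the arm can. A call is refused whole if a number of a shift passes 0.05 or a number of a turn 0.15, either way. A call with a gripper value outside its range is refused whole. "jaw" is the gripper command: -1 is shut, 1 is fully open, values between are in proportion, set as the call begins (left out, the last holds). The fingers move at their own pace and stop on an object; "squeeze" is the grip in N (left out, the last holds). Time passes only in rows, so rows that do not move let the fingers close. It gives the time, the measured TCP pose, the force and the opening at its end, in the units of the state.
- telemetry.sense(): the state, without advancing time (a new reading comes with each control period).
- optics.read_camera(name): name is "scene" or "side" or "wrist"; returns a dict with "frame" (400x640x3 uint8, red, green, blue), "z_map" (400x640 float32, m along the optical axis (not along the pixel's ray), 0 where there is no reading), "vfov" (degrees; the focal length in pixels is half the picture's height over the tangent of half this angle, whatever the lens; pixels are square), "cx", "cy" (the principal point, pixels), "R" (3x3) and "t" (3): a world point X has camera coordinates R X + t. Camera axes: x right, y down, z forward; pixel columns grow to the right and rows downward; lengths in m; the calibration is good to about 2 mm. The wrist camera is an equidistant fisheye: a pixel r from the principal point sees the ray r / f radians off the axis. A picture is of the moment at which its call begins.
- order.job_done(): hands the job in, once; it reports no verdict.
The state is a dict: "time_s": time; "joint_pos": joint angles; "joint_vel": joint speeds; "joint_torque": joint torques, N m; "eef_pos": TCP position; "orientation": TCP orientation; "contact_force": force on the tool from outside, world axes, zero at the start; "wrist_torque": the same for the moment, N m; "gripper_width": finger opening in m.
Only numpy, scipy, OpenCV 4.12 (cv2) and the standard library are available. Lean on these libraries where they do the work, as an engineer would, in place of code of your own. Each camera call takes 0.05 s, during which the arm holds its last target.

## Task

The whetstone has only been laid in its holder. Push the steel stop bar up until the stone sits snug between the bar and the end stop, then slide the thumb wedge forward along its ramp with a firm thumb push of about 15 N until it jams the bar fast. The stone is brittle and the ramp splits easily, so feel for the resistance and force nothing (stay below 25 N), and leave the mug, glass and spice jar where they are.

Things in the scene. Friction and masses are not known exactly. Their poses are not given: they have to be found in the camera images.
- holder: Wooden whetstone holder, fixed on the worktop: board 420 x 110 mm, its top 21 mm over the worktop. Origin: on the worktop, mid-width, 200 mm from the end by the end stop. x runs along the board from the wedge end to the end stop, y across it towards wedge and ramp, z up. Along the bar's other side lies a guide fence, 15.5 mm high over the board (y = -34.5 to -9 mm, x = -170 to -20 mm).
- end_stop (a point): Middle of the end stop's inner face, at board height, at holder x = +177 mm, y = 0. The end stop is 70 mm wide and stands 15 mm above the board.
- ramp (a point): Nominal middle of the ramp, at board height, holder x = -115 mm, y = +22.6 mm. The ramp is the inner face of a wooden cheek (x = -155 to -75 mm, out to y = 50 mm, 14 mm high over the board) and closes in on the bar by 1 mm in 8 mm towards +x. The cheek is screwed down through slots: its true sideways setting differs by up to 1.1 mm either way, which this point does not show.
- stop_bar: Flat steel bar 155 x 24 x 12 mm with a cross jaw 66 mm wide, 15 mm high at its front; slides along holder x only (60 mm travel), stays where left, rubs with about 2 N. Origin: board top, under the middle of the jaw's front face; axes as the holder's. Its side along the wedge is at holder y = +12 mm. With stone and jaw snug, this origin is at holder x = +7 mm.
- bar_grip (a point): Middle of the upright black finger grip on the stop bar: 28 mm along the bar, 14 mm across it, its top 36 mm above the board; this point is 27 mm above the board, 52 mm behind the jaw's face.
- stone: Rectangular whetstone, 170 x 60 x 22 mm, about 0.45 kg, x along its length; origin under its middle, on the board. It lies loose on the board, 4 to 12 mm short of the end stop, and slides when pushed. Home against the end stop, its origin is at holder x = +92 mm.
- wedge: Loose wooden thumb wedge on the board between bar and ramp, thin end towards +x: 75 mm long, 13 mm high, 9 mm wide at the front, 18.4 mm at the rear. Waxed. Origin: underside, rear end, on its straight side, which lies along the bar; x to the thin end, y to the ramp. Pushed along +x it runs free, then bites with its origin somewhere between holder x = -188 and -165 mm: found only by feel.
- wedge_tab (a point): Middle of the upper half of the wedge's upright thumb tab, 20 mm above the board. Tab: 14 mm along x, 15 mm along y, top 28 mm above the board; its flat rear face, from the board up, is 7 mm behind this point (pushed only at the top the wedge tips). Once the wedge bites, the push rises by several N a mm. Pushed with about 15 N it holds by its own friction when let go, with under 10 N it may not; the ramp splits above 25 N.
- mug: Mug, 86 mm wide, 90 mm high, standing beyond the holder; origin under its middle. Not to be moved.
- glass: Clear tumbler standing upside down, 92 mm wide, 104 mm high; origin under its middle. Not to be moved.
- spice_jar: Spice jar, 41 mm wide, 105 mm high; origin under its middle. Not to be moved.
Not all that is in view belongs to the job. What is shaped like the wedge but turquoise is not meant. Leave any black look-alike of the stone alone.

How it is judged:
By the outcome, as a careful person would: the job done as asked, in the order asked, and still so for the second after the job is handed in, with the robot touching nothing.
It also fails if it takes over 64 s, if anything falls off the work surface, if the arm or the gripper's body presses on something with over 40 N, if the wrist force passes 120 N, or if a joint passes its speed limit or range.

## Working session

There is one attempt and no reset: what is moved stays moved. The work goes in short steps, Python scripts to look and compute and a tool call to move; the robot and the scene stay as the last step left them, time stands still between calls to the robot, and variables do not carry over. Pictures are saved under pics/ and viewed, and the job is handed in when it is done.

Besides the shell and the picture viewer there is one more tool, called after "Call:" by a JSON object that holds its "fn" and its "kwargs", one argument or row to a line. jog_arm: Moves the arm, as the interface text tells. Its arguments: {"type":"object","properties":{"plan":{"type":"array"},"jaw":{"type":"number"},"squeeze":{"type":"number"}},"required":["plan"]}

```bash
mkdir -p pics; ls; python3 - <<'E'
from cell import telemetry, optics
import cv2, numpy as np
s=telemetry.sense(); print(s)
for n in ["scene","side","wrist"]:
    d=optics.read_camera(n); cv2.imwrite(f"pics/{n}0.png",d["frame"][:,:,::-1]); np.savez(f"{n}0.npz",**d)
    print(n,d["vfov"],d["cx"],d["cy"],d["R"].tolist(),d["t"].tolist())
E
```

```text
pics
{'time_s': 0.0, 'joint_pos': array([-0.06820514,  0.41186902, -0.01271102,  1.59701425,  0.00560222,
        1.13429459, -0.08220023]), 'joint_vel': array([-0.00093761,  0.00031175, -0.00184921,  0.00075694,  0.00048982,
       -0.000137  ,  0.00164196]), 'joint_torque': array([-2.92756195e-04, -5.87956166e+01,  6.41712137e-01, -2.91074431e+01,
       -5.37758670e-02,  1.83686998e-02,  1.53371734e-04]), 'eef_pos': array([ 6.24471560e-01, -4.20942676e-05,  1.96740547e-01]), 'orientation': array([-3.14004713e+00,  1.12131514e-04,  1.57082584e+00]), 'contact_force': array([-1.099488  , -0.12920761,  0.1633668 ]), 'wrist_torque': array([-0.05436104, -0.02264889,  0.03060194]), 'gripper_width': 0.08803874006742288}
scene 43.114273216712064 319.2852231173385 199.73176069918458 [[-0.7350205406979722, -0.6780441595057305, 0.000960475001542231], [-0.26007333598393156, 0.2806186678799369, -0.9239128872071647], [0.62618420984743, -0.6793447438506148, -0.38260169150213214]] [0.4132784483490772, 0.20134126922618048, 0.9199166479357139]
side 47.99225636477655 328.5085133066359 196.7433594281955 [[-0.9116235303605671, -0.4108689705211051, -0.011367847459537792], [-0.23522481450643506, 0.5441908325754324, -0.8053108867892391], [0.3370635333781292, -0.7314663538425981, -0.592743745359549]] [0.5094579694385944, 0.1684028782149201, 1.1675896887490775]
wrist 65.70646984690485 320.887554935644 197.36206904970837 [[0.9999996852362377, 0.00012328101129109573, -0.0007837915671063073], [0.00034786374056561666, -0.9559716808340635, 0.29345872696874403], [-0.0007131046531972775, -0.2934589072512369, -0.955971422813813]] [-0.6254139147454794, -0.03578983774953891, 0.39197713926421907]
```

View pics/scene0.png

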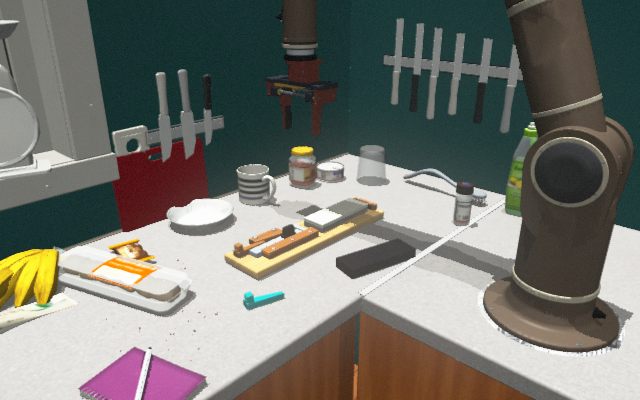

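View pics/side0.png

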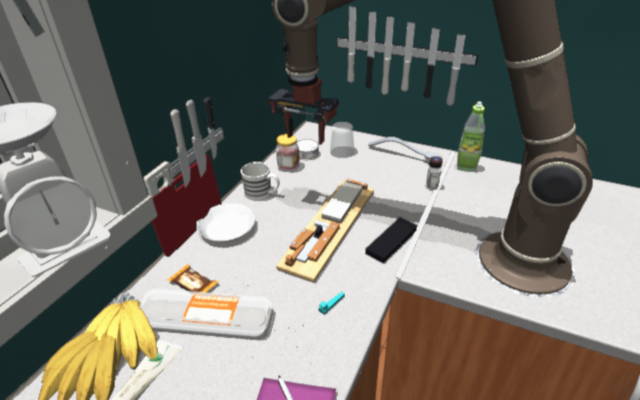

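View pics/wrist0.png

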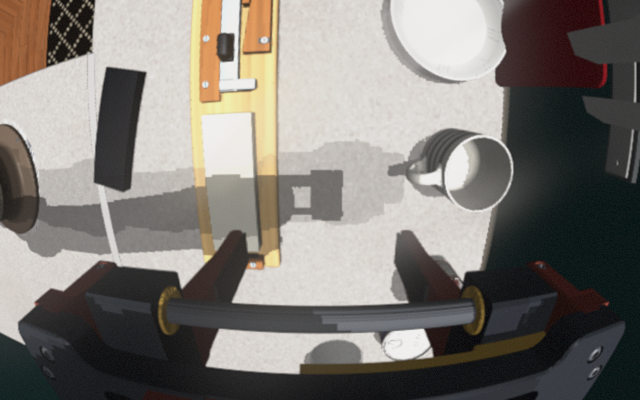

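```bash
cat > h.py <<'E'
import numpy as np, cv2
def cloud(d,fish=False):
    f=200/np.tan(np.radians(float(d["vfov"]))/2)
    v,u=np.mgrid[0:400,0:640].astype(float)
    x=(u-d["cx"]);y=(v-d["cy"])
    if fish:
        r=np.hypot(x,y)+1e-9; th=r/f; k=np.tan(th)/r; x=x*k;y=y*k; bad=th>1.3
    else: x=x/f;y=y/f; bad=np.zeros_like(x,bool)
    z=d["z_map"].astype(float); P=np.stack([x*z,y*z,z],-1)
    W=(P-d["t"])@d["R"]   # R^T (p-t)
    W[(z<=0)|bad]=np.nan
    return W
def ortho(W,C,x0,x1,y0,y1,s,zmax=.2,zmin=-.01):
    # image: right=+X, up=+Y
    H=int((y1-y0)*s);Wd=int((x1-x0)*s); im=np.zeros((H,Wd,3),np.uint8); zz=np.full((H,Wd),-1.)
    p=W.reshape(-1,3);c=C.reshape(-1,3)
    m=np.isfinite(p).all(1); p=p[m];c=c[m]
    i=((p[:,0]-x0)*s).astype(int); j=((y1-p[:,1])*s).astype(int)
    ok=(i>=0)&(i<Wd)&(j>=0)&(j<H)&(p[:,2]<zmax)&(p[:,2]>zmin)
    o=np.argsort(p[ok][:,2]); i=i[ok][o];j=j[ok][o]
    im[j,i]=c[ok][o]; zz[j,i]=p[ok][o][:,2]
    return im,zz
E
python3 - <<'E'
from h import *
for n in ["scene","side","wrist"]:
    d=np.load(f"{n}0.npz"); W=cloud(d,n=="wrist")
    im,zz=ortho(W,d["frame"],.4,.75,-.3,.4,800)
    cv2.imwrite(f"pics/o_{n}.png",cv2.resize(im[:,:,::-1],None,fx=1,fy=1))
    z=W[...,2]; m=np.isfinite(z)&(np.abs(z)<.012)&(W[...,0]>.3)&(W[...,0]<.9); print(n,np.median(z[m]),m.sum())
    h,e=np.histogram(z[(W[...,0]>.45)&(W[...,0]<.7)&(W[...,1]>-.2)&(W[...,1]<.35)],bins=np.arange(-.01,.08,.002)); print(list(zip(np.round(e,3),h)))
ims=[cv2.imread(f"pics/o_{n}.png") for n in ["scene","side","wrist"]]
a=np.hstack(ims); print(a.shape); cv2.imwrite("pics/o_all.png",cv2.resize(a,(800,533)))
E
```

```text
scene 0.00044213350686378536 48753
[(np.float64(-0.01), np.int64(0)), (np.float64(-0.008), np.int64(0)), (np.float64(-0.006), np.int64(0)), (np.float64(-0.004), np.int64(50)), (np.float64(-0.002), np.int64(1836)), (np.float64(0.0), np.int64(3279)), (np.float64(0.002), np.int64(454)), (np.float64(0.004), np.int64(56)), (np.float64(0.006), np.int64(95)), (np.float64(0.008), np.int64(124)), (np.float64(0.01), np.int64(122)), (np.float64(0.012), np.int64(129)), (np.float64(0.014), np.int64(126)), (np.float64(0.016), np.int64(151)), (np.float64(0.018), np.int64(246)), (np.float64(0.02), np.int64(900)), (np.float64(0.022), np.int64(391)), (np.float64(0.024), np.int64(122)), (np.float64(0.026), np.int64(139)), (np.float64(0.028), np.int64(151)), (np.float64(0.03), np.int64(164)), (np.float64(0.032), np.int64(287)), (np.float64(0.034), np.int64(444)), (np.float64(0.036), np.int64(454)), (np.float64(0.038), np.int64(128)), (np.float64(0.04), np.int64(93)), (np.float64(0.042), np.int64(490)), (np.float64(0.044), np.int64(224)), (np.float64(0.046), np.int64(25)), (np.float64(0.048), np.int64(24
[... 2950 characters left out ...]
at64(0.038), np.int64(482)), (np.float64(0.04), np.int64(125)), (np.float64(0.042), np.int64(3784)), (np.float64(0.044), np.int64(2270)), (np.float64(0.046), np.int64(23)), (np.float64(0.048), np.int64(13)), (np.float64(0.05), np.int64(13)), (np.float64(0.052), np.int64(26)), (np.float64(0.054), np.int64(56)), (np.float64(0.056), np.int64(168)), (np.float64(0.058), np.int64(53)), (np.float64(0.06), np.int64(1)), (np.float64(0.062), np.int64(0)), (np.float64(0.064), np.int64(0)), (np.float64(0.066), np.int64(0)), (np.float64(0.068), np.int64(0)), (np.float64(0.07), np.int64(0)), (np.float64(0.072), np.int64(0)), (np.float64(0.074), np.int64(0)), (np.float64(0.076), np.int64(0))]
(560, 840, 3)
```

View pics/o_all.png

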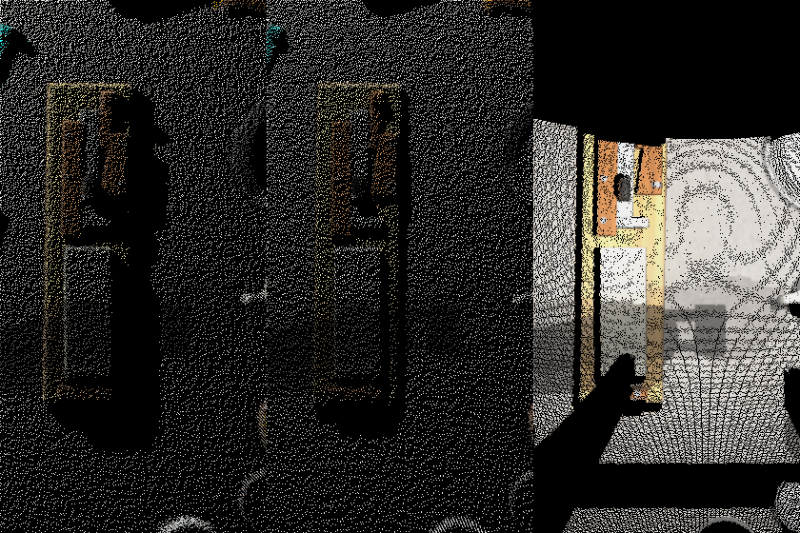

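Call:
{"fn": "jog_arm", "kwargs": {
  "plan": [
    [0.01, -0.01, 0, 0],
    [0.02, -0.02, 0, 0],
    [0.02, -0.02, 0, 0],
    [0.02, -0.02, 0, 0],
    [0.02, -0.02, 0, 0],
    [0.02, -0.015, 0, 0],
    [0.01, -0.005, 0, 0],
    [0, 0, 0, 0],
    [0, 0, 0, 0]
  ]
}}

```text
time_s: 1.05
eef_pos: [0.5155, 0.1194, 0.1976]
orientation: [3.141, 0.0, 1.571]
contact_force: [-0.0, 0.1, 0.4]
gripper_width: 0.0881
```

```bash
python3 - <<'E'
from h import *
from cell import telemetry, optics
d=optics.read_camera("wrist"); np.savez("wrist1.npz",**d); cv2.imwrite("pics/wrist1.png",d["frame"][:,:,::-1])
W=cloud(d,True); im,zz=ortho(W,d["frame"],.42,.62,-.15,.32,1200)
cv2.imwrite("pics/o1.png",im[:,:,::-1])
print(telemetry.sense()["eef_pos"])
E
```

```text
[0.51564241 0.11890831 0.19749976]
```

View pics/wrist1.png

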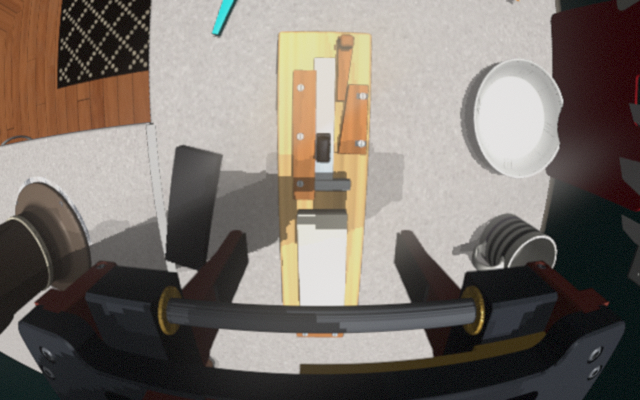

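View pics/o1.png

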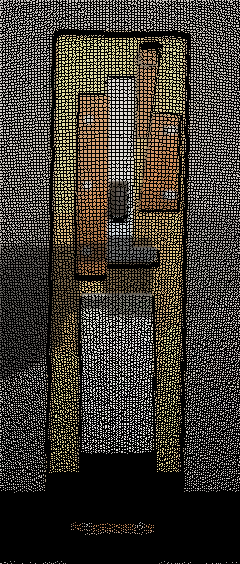

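```bash
cat >> h.py <<'E'
def fit(W,lo=.0185,hi=.0245):
    p=W.reshape(-1,3); p=p[np.isfinite(p).all(1)]
    q=p[(p[:,2]>lo)&(p[:,2]<hi)&(p[:,0]>.42)&(p[:,0]<.6)&(p[:,1]>-.2)&(p[:,1]<.33)]
    return q
def edges(q,b=.01):
    ys=np.arange(q[:,1].min(),q[:,1].max(),b); L=[];R=[]
    for y in ys:
        s=q[(q[:,1]>=y)&(q[:,1]<y+b)]
        if len(s)>8: L.append((y+b/2,np.sort(s[:,0])[1]));R.append((y+b/2,np.sort(s[:,0])[-2]))
    return np.array(L),np.array(R)
def rob(a):
    m=np.ones(len(a),bool)
    for _ in range(6):
        c=np.polyfit(a[m,0],a[m,1],1); r=np.abs(np.polyval(c,a[:,0])-a[:,1]); m=r<max(.0015,1.5*np.median(r))
    return c,m.sum()
E
python3 - <<'E'
from h import *
for n in ["scene0","side0","wrist0","wrist1"]:
    d=np.load(n+".npz"); W=cloud(d,"wrist" in n); q=fit(W)
    L,R=edges(q); print(n,len(q),"medz",np.median(q[:,2]),"ymin/max",np.sort(q[:,1])[[3,-4]])
    for a in(L,R):
        c,k=rob(a); print("  slope",c[0],"x at y=.1",np.polyval(c,.1),"at .28",np.polyval(c,.28),k,len(a))
    # parts by height
    p=W.reshape(-1,3); p=p[np.isfinite(p).all(1)]; p=p[(p[:,0]>.45)&(p[:,0]<.58)&(p[:,1]>-.13)&(p[:,1]<.31)]
    g=p[(p[:,2]>.0515)&(p[:,2]<.065)]; print("  grip top",g[:,0].min(),g[:,0].max(),g[:,1].min(),g[:,1].max(),len(g)) if len(g) else 0
    t=p[(p[:,2]>.045)&(p[:,2]<.0515)&(p[:,1]>.24)]; print("  tab top",t[:,0].min(),t[:,0].max(),t[:,1].min(),t[:,1].max(),np.median(t[:,2]),len(t)) if len(t) else 0
    s=p[(p[:,2]>.0405)&(p[:,2]<.047)&(p[:,1]<.12)]; print("  stone",np.percentile(s[:,0],[.5,99.5]),np.percentile(s[:,1],[.3,99.7]))
E
```

```text
scene0 1528 medz 0.021215907622128667 ymin/max [-0.12365685  0.29051128]
  slope 0.014106187529775403 x at y=.1 0.4606345674857874 at .28 0.463173681241147 39 42
  slope -0.01198612928660231 x at y=.1 0.4840867421935745 at .28 0.4819292389219861 27 42
  grip top 0.5054839292683235 0.5222827044405377 0.14029860201744085 0.1680442697076757 52
  tab top 0.5326079327543485 0.5512605533173276 0.26603662551975543 0.2804536115771904 0.048013573700516204 31
  stone [0.48354543 0.54479291] [-0.09489957  0.07646919]
side0 1429 medz 0.022289632706456036 ymin/max [-0.12868905  0.29147805]
  slope 0.010751274723272317 x at y=.1 0.46563845036296353 at .28 0.4675736798131525 35 43
  slope 0.01826692894503489 x at y=.1 0.5710914631697986 at .28 0.574379510379905 25 43
  grip top 0.5118969914304865 0.5493131359083745 0.14097550091332703 0.27589074564653865 51
  tab top 0.5370863643218754 0.5525473594896232 0.2643621663845087 0.2798555591094131 0.048745430921735125 26
  stone [0.48784802 0.54860571] [-0.11336964  0.0775166 ]
wrist0 8849 medz 0.0216540443169308 ymin/max [-0.12830642  0.22307264]
  slope 0.01531805235399437 x at y=.1 0.46454556324224955 at .28 0.46730281266596857 36 36
  slope 0.01594548247021108 x at y=.1 0.5726744735173869 at .28 0.5755446603620249 34 36
  grip top 0.5111698422666411 0.5272765499341036 0.1379257446359191 0.1667010083545124 307
  stone [0.48826877 0.54789208] [-0.09148351  0.07439442]
wrist1 11102 medz 0.021723829127912223 ymin/max [-0.07325134  0.29023773]
  slope 0.014998146433782547 x at y=.1 0.46407430031471647 at .28 0.46677396667279736 37 37
  slope 0.015553916246179088 x at y=.1 0.5722210968249695 at .28 0.5750208017492817 37 37
  grip top 0.5124809636632155 0.5453391082875537 0.13886762422074622 0.2707129551604925 322
  tab top 0.5370383692767036 0.552267936263632 0.2649019647495859 0.27891675782668457 0.04916306827754065 169
  stone [0.48814209 0.54758607] [-0.05707205  0.07475401]
```

Call:
{"fn": "jog_arm", "kwargs": {
  "plan": [
    [0.017, 0.003, 0, 0.015],
    [0.02, 0, 0.01, 0],
    [0.02, 0, 0.02, 0],
    [0.015, 0, 0.02, 0],
    [0.005, 0, 0.02, 0],
    [0, 0, 0.02, 0],
    [0, 0, 0.015, 0],
    [0, 0, 0.005, 0],
    [0, 0, 0, 0],
    [0, 0, 0, 0]
  ],
  "jaw": -1,
  "squeeze": 20
}}

```text
time_s: 2.1
eef_pos: [0.5197, 0.1966, 0.0881]
orientation: [3.141, -0.0, 1.555]
contact_force: [-0.1, -0.1, -0.2]
gripper_width: 0.0116
```

```bash
python3 - <<'E'
from h import *
from cell import telemetry, optics
for n in ["wrist","side"]:
    d=optics.read_camera(n); np.savez(n+"2.npz",**d); cv2.imwrite(f"pics/{n}2.png",d["frame"][:,:,::-1])
print(telemetry.sense())
E
```

```text
{'time_s': 2.2, 'joint_pos': array([-0.36412901,  0.41726413, -0.10960426,  1.87646661,  0.0592809 ,
        0.84939323, -0.5190149 ]), 'joint_vel': array([-0.00187294, -0.00306718, -0.0018158 ,  0.00523028, -0.00051226,
       -0.00355674, -0.00059352]), 'joint_torque': array([ 7.25209736e-02, -5.37644756e+01, -4.92544491e-01, -2.40415746e+01,
       -3.69436084e-02, -1.80892437e-02,  2.91034368e-03]), 'eef_pos': array([0.51969281, 0.19696626, 0.0884576 ]), 'orientation': array([ 3.14013220e+00, -5.82554432e-04,  1.55528475e+00]), 'contact_force': array([-0.72297828,  0.04780905,  0.07471542]), 'wrist_torque': array([ 0.00057362, -0.01323158, -0.016638  ]), 'gripper_width': 0.0034325804067163387}
```

View pics/wrist2.png

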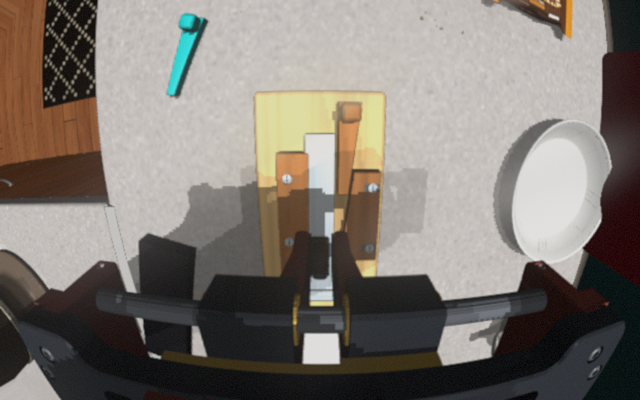

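Call:
{"fn": "jog_arm", "kwargs": {
  "plan": [
    [0, 0, 0.005, 0],
    [0, 0, 0.01, 0],
    [0, 0, 0.01, 0],
    [0, 0, 0.008, 0],
    [0, 0, 0.003, 0],
    [0, 0, 0, 0],
    [0, 0, 0, 0],
    [0, 0, 0, 0]
  ]
}}

```text
time_s: 3.0
eef_pos: [0.5192, 0.1971, 0.0519]
orientation: [3.141, -0.0, 1.556]
contact_force: [0.6, -0.4, 0.3]
gripper_width: 0.0004
```

```bash
python3 - <<'E'
from h import *
from cell import telemetry, optics
for n in ["side","scene"]:
    d=optics.read_camera(n); np.savez(n+"3.npz",**d); cv2.imwrite(f"pics/{n}3.png",cv2.resize(d["frame"][130:300,200:420,::-1],None,fx=3,fy=3))
print(telemetry.sense()["eef_pos"],telemetry.sense()["contact_force"],telemetry.sense()["gripper_width"])
E
```

```text
[0.51914562 0.19711146 0.05191003] [-0.45573857 -0.18363592 -0.41544894] 0.00048610286325615723
```

View pics/side3.png

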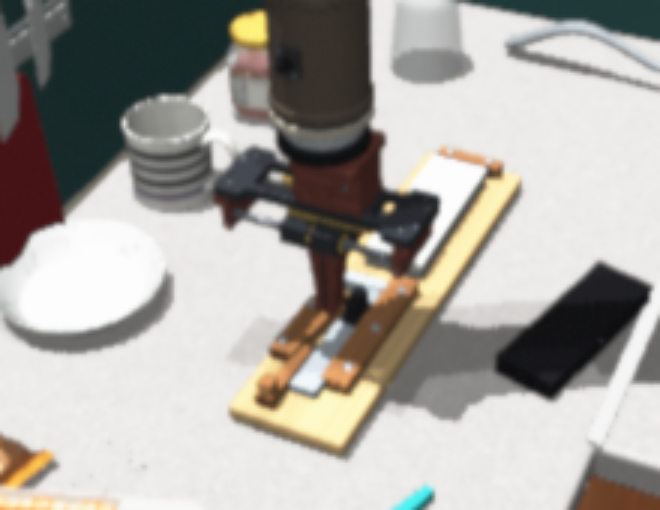

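```bash
python3 - <<'E'
from h import *
for n in ["side","scene"]:
    d=np.load(n+"3.npz"); f=200/np.tan(np.radians(float(d["vfov"]))/2)
    im=np.ascontiguousarray(d["frame"][:,:,::-1])
    im=cv2.resize(im[130:300,200:420],None,fx=3.6,fy=3.6,interpolation=cv2.INTER_CUBIC)
    for P,c in [((.5192,.1971,.0409),(0,0,255)),((.5198,.1525,.057),(0,255,0)),((.5198,.1665,.057),(0,255,255)),((.5446,.272,.049),(255,0,255))]:
        p=d["R"]@np.array(P)+d["t"]; u=f*p[0]/p[2]+d["cx"];v=f*p[1]/p[2]+d["cy"]
        cv2.circle(im,(int((u-200)*3.6),int((v-130)*3.6)),4,c,-1)
    cv2.imwrite(f"pics/{n}3b.png",im)
E
```

```text
(no output)
```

View pics/side3b.png

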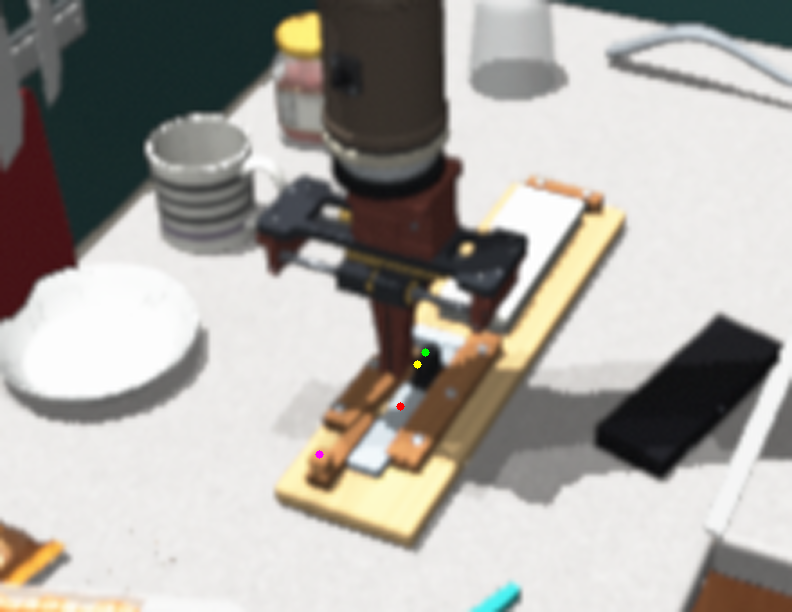

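View pics/scene3b.png

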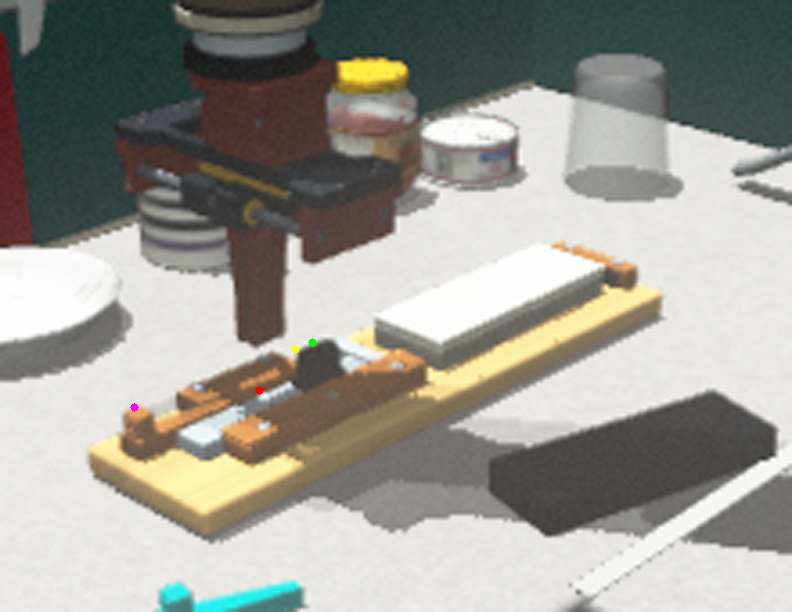

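```bash
python3 - <<'E'
from h import *
from cell import telemetry, optics
for n in ["wrist","scene"]:
    d=optics.read_camera(n); np.savez(n+"4.npz",**d); 
    cv2.imwrite(f"pics/{n}4.png",d["frame"][:,:,::-1])
    if n=="scene": cv2.imwrite(f"pics/{n}4.png",cv2.resize(d["frame"][130:300,200:420,::-1],None,fx=3.6,fy=3.6,interpolation=cv2.INTER_CUBIC))
print(telemetry.sense())
E
```

```text
{'time_s': 3.2, 'joint_pos': array([-0.36794221,  0.46671917, -0.10632507,  1.90424729,  0.06849831,
        0.77347224, -0.52700021]), 'joint_vel': array([ 8.09007985e-04,  3.67265406e-04, -8.69515611e-04, -1.58279143e-03,
       -3.83724780e-05,  2.81969390e-04, -3.85876483e-04]), 'joint_torque': array([-5.78284569e-03, -5.57736039e+01, -5.53655047e-01, -2.24584329e+01,
       -3.91189568e-02, -2.46616581e-02,  1.96661113e-04]), 'eef_pos': array([0.51911535, 0.19704769, 0.05185221]), 'orientation': array([ 3.14103100e+00, -2.17287690e-04,  1.55578289e+00]), 'contact_force': array([ 0.32169573, -0.63450867, -0.04917546]), 'wrist_torque': array([-0.00042686, -0.02279523, -0.03089531]), 'gripper_width': 0.00032297617114855154}
```

View pics/scene4.png

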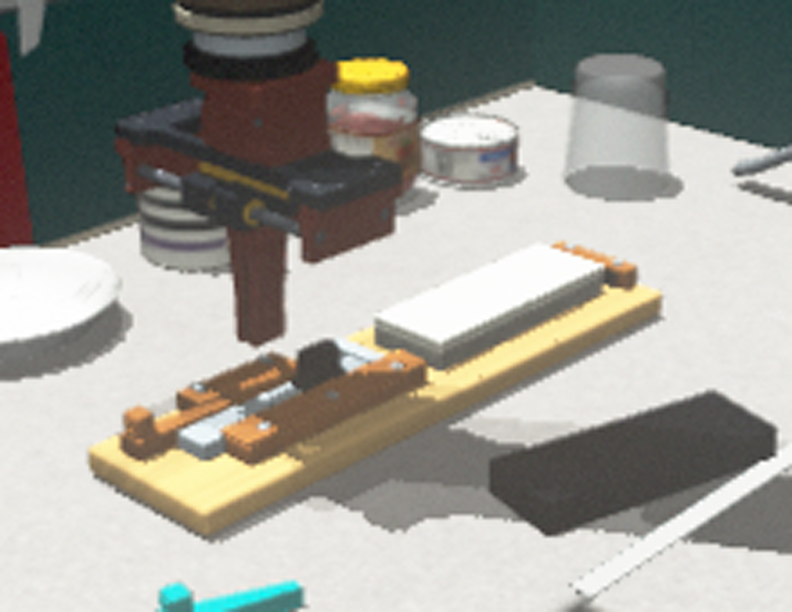

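View pics/wrist4.png

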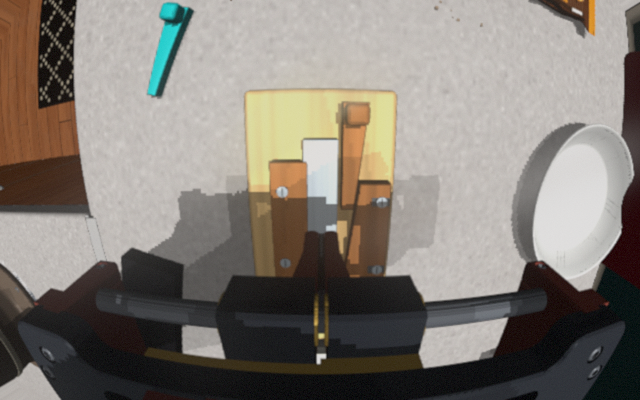

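```bash
python3 - <<'E'
from h import *
d=np.load("scene4.npz"); W=cloud(d)
for v in range(170,232,4): print(v,[np.round(W[v,u],3).tolist() for u in (266,272,277)])
d=np.load("side3.npz"); W=cloud(d)
for v in range(205,240,4): print(v,[np.round(W[v,u],3).tolist() for u in (308,312)])
# wrist: lowest points near TCP
d=np.load("wrist4.npz"); W=cloud(d,True); m=(np.hypot(W[...,0]-.519,W[...,1]-.197)<.03)
p=W[m]; print(np.histogram(p[:,2],bins=np.arange(0,.16,.01)))
for w in range(225,275,6): print(w,[np.round(W[w,u],3).tolist() for u in (312,320,330)])
E
```

```text
170 [[0.502, 0.222, 0.208], [0.491, 0.215, 0.209], [0.476, 0.216, 0.212]]
174 [[0.504, 0.22, 0.199], [0.488, 0.219, 0.202], [0.478, 0.215, 0.203]]
178 [[0.51, 0.216, 0.187], [0.487, 0.22, 0.194], [0.473, 0.22, 0.198]]
182 [[0.505, 0.22, 0.181], [0.492, 0.216, 0.184], [0.476, 0.216, 0.187]]
186 [[0.493, 0.231, 0.179], [0.49, 0.218, 0.176], [0.49, 0.204, 0.172]]
190 [[0.493, 0.231, 0.17], [0.481, 0.226, 0.172], [0.47, 0.223, 0.174]]
194 [[0.522, 0.207, 0.147], [0.499, 0.211, 0.154], [0.494, 0.201, 0.153]]
198 [[0.523, 0.207, 0.138], [0.503, 0.207, 0.143], [0.503, 0.194, 0.139]]
202 [[0.521, 0.209, 0.129], [0.502, 0.209, 0.135], [0.506, 0.191, 0.128]]
206 [[0.52, 0.21, 0.121], [0.507, 0.205, 0.124], [0.507, 0.191, 0.119]]
210 [[0.525, 0.206, 0.109], [0.507, 0.205, 0.114], [0.508, 0.19, 0.109]]
214 [[0.525, 0.207, 0.1], [0.506, 0.206, 0.106], [0.509, 0.19, 0.1]]
218 [[0.523, 0.209, 0.092], [0.508, 0.205, 0.096], [0.509, 0.19, 0.09]]
222 [[0.525, 0.208, 0.082], [0.506, 0.208, 0.088], [0.508, 0.192, 0.082]]
226 [[0.642, 0.107, -0.0], [0.631, 0.098, 0.0], [0.622, 0.089, -0.0]]
230 [[0.625, 
[... 686 characters left out ...]
, 0.1 ,
       0.11, 0.12, 0.13, 0.14, 0.15]))
225 [[0.514, 0.194, 0.034], [0.52, 0.194, 0.034], [0.527, 0.194, 0.035]]
231 [[0.515, 0.209, 0.078], [0.519, 0.19, 0.035], [0.526, 0.208, 0.078]]
237 [[0.515, 0.208, 0.086], [0.52, 0.207, 0.083], [0.525, 0.208, 0.086]]
243 [[0.516, 0.208, 0.093], [0.52, 0.207, 0.091], [0.525, 0.209, 0.094]]
249 [[0.516, 0.208, 0.101], [0.52, 0.207, 0.098], [0.525, 0.208, 0.1]]
255 [[0.516, 0.208, 0.107], [0.52, 0.206, 0.103], [0.525, 0.208, 0.107]]
261 [[0.516, 0.209, 0.114], [0.52, 0.207, 0.111], [0.525, 0.208, 0.113]]
267 [[0.516, 0.209, 0.119], [0.52, 0.207, 0.117], [0.524, 0.209, 0.12]]
273 [[0.516, 0.209, 0.125], [0.52, 0.207, 0.122], [0.524, 0.209, 0.125]]
```

```bash
python3 - <<'E'
from h import *
for n,t in (("wrist0",(.6245,0,.1967)),("wrist1",(.5156,.1189,.1975)),("wrist2",(.5197,.1968,.0884)),("wrist4",(.5191,.197,.0519)),("scene0",(.6245,0,.1967)),("side0",(.6245,0,.1967))):
    d=np.load(n+".npz"); W=cloud(d,"wrist" in n)
    m=(np.abs(W[...,0]-t[0])<.065)&(np.abs(W[...,1]-t[1])<.02)&(W[...,2]>.06)&(W[...,2]<.3)
    p=W[m]; print(n,m.sum(), "min z",np.sort(p[:,2])[:400:40].round(4)-t[2], "y",np.percentile(p[:,1],[1,99])-t[1])
E
```

```text
wrist0 6059 min z [0.0245 0.0267 0.0279 0.0286 0.0296 0.0304 0.0312 0.0318 0.0325 0.0332] y [-0.01042877  0.01214125]
wrist1 5995 min z [0.0253 0.0267 0.0278 0.0288 0.0295 0.0305 0.0313 0.0319 0.0326 0.0332] y [-0.00980742  0.01272552]
wrist2 8901 min z [0.0239 0.0278 0.0295 0.0316 0.0328 0.0338 0.0349 0.0359 0.0371 0.0383] y [-0.00684146  0.01993255]
wrist4 7610 min z [0.0252 0.0281 0.0303 0.0316 0.0331 0.035  0.0368 0.0386 0.0397 0.0411] y [0.00316443 0.01996451]
scene0 586 min z [0.0257 0.0314 0.0372 0.0426 0.048  0.0533 0.0589 0.0641 0.0693 0.0749] y [-0.01260794  0.0143951 ]
side0 329 min z [0.0263 0.0389 0.0475 0.0565 0.0662 0.075  0.0828 0.0908 0.0989] y [-0.01193357  0.01357582]
```

Call:
{"fn": "jog_arm", "kwargs": {
  "plan": [
    [0, 0, 0.003, 0],
    [0, 0, 0.003, 0],
    [0, 0, 0.001, 0],
    [0, 0, 0.0005, 0],
    [0, 0, 0.0005, 0],
    [0, 0, 0, 0],
    [0, 0, 0, 0]
  ]
}}

```text
time_s: 3.9
eef_pos: [0.5189, 0.197, 0.0436]
orientation: [3.141, -0.0, 1.556]
contact_force: [0.3, -0.3, -0.1]
gripper_width: 0.0006
```

Call:
{"fn": "jog_arm", "kwargs": {
  "plan": [
    [0, 0, 0.0005, 0],
    [0, 0, 0.0005, 0],
    [0, 0, 0.0005, 0],
    [0, 0, 0, 0]
  ]
}}

```text
time_s: 4.3
eef_pos: [0.5188, 0.197, 0.0419]
orientation: [-3.141, 0.0, 1.556]
contact_force: [-1.1, -0.6, 0.6]
gripper_width: 0.0003
```

Call:
{"fn": "jog_arm", "kwargs": {
  "plan": [
    [0, 0, 0.0005, 0],
    [0, 0, 0.0005, 0],
    [0, 0, 0, 0]
  ]
}}

```text
time_s: 4.6
eef_pos: [0.5189, 0.197, 0.041]
orientation: [-3.142, 0.0, 1.556]
contact_force: [-0.5, 0.6, -0.7]
gripper_width: 0.0005
```

Call:
{"fn": "jog_arm", "kwargs": {
  "plan": [
    [0, 0, 0.004, 0],
    [0, 0, 0.005, 0],
    [0, 0, 0.005, 0],
    [0, 0, 0.003, 0],
    [0, 0, 0.002, 0],
    [0, 0, 0.001, 0],
    [0, 0, 0, 0],
    [0, 0, 0, 0]
  ]
}}

```text
time_s: 5.4
eef_pos: [0.519, 0.1971, 0.0212]
orientation: [3.141, -0.0, 1.556]
contact_force: [-0.0, 0.7, 0.2]
gripper_width: 0.0002
```

```bash
python3 - <<'E'
from h import *
from cell import telemetry, optics
d=optics.read_camera("scene"); np.savez("scene5.npz",**d); s=telemetry.sense();t=s["eef_pos"];print(t,s["contact_force"])
cv2.imwrite(f"pics/scene5.png",cv2.resize(d["frame"][130:300,200:420,::-1],None,fx=3.6,fy=3.6,interpolation=cv2.INTER_CUBIC))
W=cloud(d)
for v in range(214,246,2): print(v,[np.round(W[v,u],3).tolist() for u in (266,272,277)])
E
```

```text
[0.51903986 0.19707157 0.02121799] [-0.72941797 -0.03447761  0.53340309]
214 [[0.524, 0.208, 0.101], [0.503, 0.21, 0.108], [0.505, 0.193, 0.102]]
216 [[0.529, 0.203, 0.093], [0.504, 0.208, 0.102], [0.505, 0.194, 0.097]]
218 [[0.526, 0.206, 0.09], [0.504, 0.208, 0.098], [0.503, 0.195, 0.094]]
220 [[0.521, 0.21, 0.089], [0.506, 0.207, 0.093], [0.507, 0.193, 0.087]]
222 [[0.525, 0.207, 0.082], [0.505, 0.209, 0.089], [0.508, 0.191, 0.082]]
224 [[0.522, 0.21, 0.079], [0.509, 0.205, 0.082], [0.508, 0.192, 0.077]]
226 [[0.525, 0.208, 0.073], [0.507, 0.207, 0.078], [0.508, 0.192, 0.073]]
228 [[0.523, 0.21, 0.069], [0.508, 0.207, 0.073], [0.506, 0.194, 0.069]]
230 [[0.528, 0.206, 0.062], [0.509, 0.206, 0.068], [0.508, 0.192, 0.063]]
232 [[0.526, 0.208, 0.058], [0.509, 0.205, 0.063], [0.508, 0.192, 0.058]]
234 [[0.525, 0.209, 0.054], [0.507, 0.208, 0.06], [0.508, 0.193, 0.054]]
236 [[0.547, 0.19, 0.035], [0.507, 0.208, 0.055], [0.508, 0.193, 0.049]]
238 [[0.543, 0.194, 0.033], [0.509, 0.206, 0.049], [0.526, 0.177, 0.032]]
240 [[0.542, 0.195, 0.029], [0.527, 0.191, 0.032], [0.517, 0.185, 0.034]]
242 [[0.528, 0.207, 0.033], [0.519, 0.198, 0.033], [0.505, 0.196, 0.037]]
244 [[0.519, 0.215, 0.035], [0.508, 0.208, 0.036], [0.497, 0.204, 0.038]]
```

View pics/scene5.png

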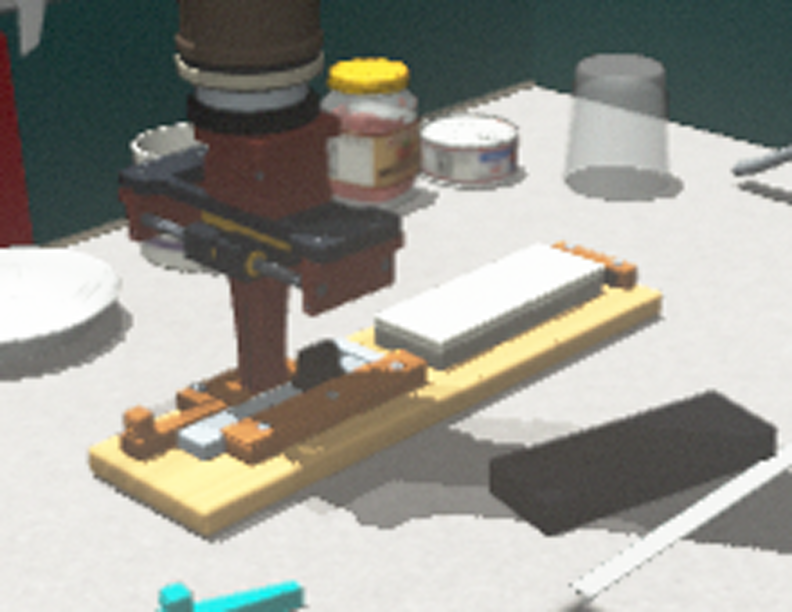

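Call:
{"fn": "jog_arm", "kwargs": {
  "plan": [
    [-0.004, 0, 0.002, 0],
    [-0.006, 0, 0, 0],
    [-0.005, 0, 0, 0],
    [-0.003, 0, 0, 0],
    [-0.002, 0, 0, 0],
    [-0.002, 0, 0, 0],
    [-0.002, 0, 0, 0],
    [-0.002, 0, 0, 0],
    [-0.002, 0, 0, 0],
    [0, 0, 0, 0]
  ]
}}

```text
time_s: 6.45
eef_pos: [0.5186, 0.1686, 0.0191]
orientation: [3.142, 0.0, 1.555]
contact_force: [0.5, 0.3, 0.3]
gripper_width: 0.0006
```

Call:
{"fn": "jog_arm", "kwargs": {
  "plan": [
    [-0.002, 0, 0, 0],
    [-0.002, 0, 0, 0],
    [-0.002, 0, 0, 0],
    [-0.002, 0, 0, 0],
    [-0.002, 0, 0, 0],
    [-0.002, 0, 0, 0]
  ]
}}

```text
time_s: 7.05
eef_pos: [0.5183, 0.1568, 0.0191]
orientation: [3.142, -0.0, 1.556]
contact_force: [0.2, 1.6, -1.0]
gripper_width: 0.0004
```

Call:
{"fn": "jog_arm", "kwargs": {
  "plan": [
    [-0.001, 0, 0, 0],
    [-0.001, 0, 0, 0],
    [-0.001, 0, 0, 0],
    [-0.001, 0, 0, 0],
    [-0.001, 0, 0, 0],
    [-0.001, 0, 0, 0],
    [-0.001, 0, 0, 0]
  ]
}}

```text
time_s: 7.75
eef_pos: [0.5183, 0.1506, 0.0191]
orientation: [3.141, -0.001, 1.556]
contact_force: [0.7, 5.5, -1.2]
gripper_width: 0.0004
```

```bash
python3 - <<'E'
from h import *
from cell import telemetry, optics
d=optics.read_camera("side"); np.savez("side6.npz",**d); s=telemetry.sense();t=s["eef_pos"];print(t,s["contact_force"])
d2=optics.read_camera("scene"); np.savez("scene6.npz",**d2)
a=cv2.resize(d["frame"][170:280,260:390,::-1],None,fx=3,fy=3,interpolation=cv2.INTER_CUBIC)
b=cv2.resize(d2["frame"][180:280,225:390,::-1],(400,330),interpolation=cv2.INTER_CUBIC)
cv2.imwrite("pics/s6.png",np.hstack([a,b]))
E
```

```text
[0.51822368 0.15024612 0.01908162] [ 0.36809992  3.69954583 -0.2578528 ]
```

View pics/s6.png

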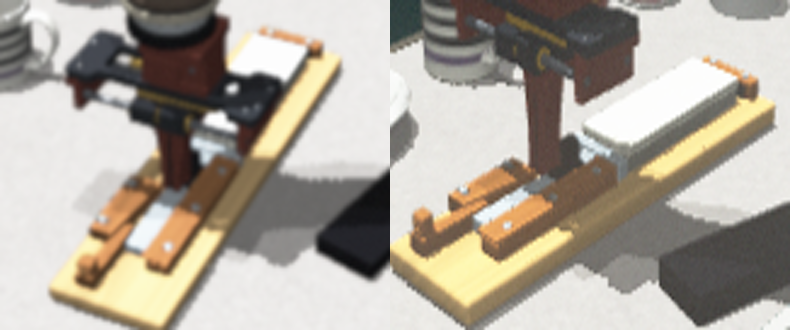

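Call:
{"fn": "jog_arm", "kwargs": {
  "plan": [
    [-0.001, 0, 0, 0],
    [-0.001, 0, 0, 0],
    [-0.001, 0, 0, 0],
    [-0.001, 0, 0, 0]
  ]
}}

```text
time_s: 8.25
eef_pos: [0.5182, 0.1459, 0.0191]
orientation: [3.142, -0.0, 1.556]
contact_force: [1.0, 5.2, -0.1]
gripper_width: 0.0006
```

Call:
{"fn": "jog_arm", "kwargs": {
  "plan": [
    [-0.001, 0, 0, 0],
    [-0.001, 0, 0, 0],
    [-0.001, 0, 0, 0]
  ]
}}

```text
time_s: 8.55
eef_pos: [0.5181, 0.1429, 0.0191]
orientation: [3.142, -0.0, 1.556]
contact_force: [0.5, 4.7, -0.2]
gripper_width: 0.0006
```

Call:
{"fn": "jog_arm", "kwargs": {
  "plan": [
    [-0.001, 0, 0, 0]
  ]
}}

```text
time_s: 8.65
eef_pos: [0.5181, 0.1419, 0.0191]
orientation: [3.141, -0.0, 1.556]
contact_force: [0.6, 4.4, 0.2]
gripper_width: 0.0002
```

Call:
{"fn": "jog_arm", "kwargs": {
  "plan": [
    [-0.0005, 0, 0, 0],
    [-0.0005, 0, 0, 0]
  ]
}}

```text
time_s: 8.85
eef_pos: [0.5181, 0.141, 0.0191]
orientation: [3.142, -0.0, 1.556]
contact_force: [1.1, 4.3, 0.6]
gripper_width: 0.0004
```

Approaching the predicted end at about y = 0.1405; finer steps now.

Call:
{"fn": "jog_arm", "kwargs": {
  "plan": [
    [-0.0005, 0, 0, 0],
    [-0.0005, 0, 0, 0]
  ]
}}

```text
time_s: 9.05
eef_pos: [0.5181, 0.1404, 0.0191]
orientation: [3.141, -0.001, 1.556]
contact_force: [0.8, 6.8, 0.3]
gripper_width: 0.0004
```

Call:
{"fn": "jog_arm", "kwargs": {
  "plan": [
    [-0.0005, 0, 0, 0]
  ]
}}

```text
time_s: 9.15
eef_pos: [0.5181, 0.1404, 0.0191]
orientation: [3.141, -0.001, 1.556]
contact_force: [0.2, 8.7, -0.2]
gripper_width: 0.0006
```

Call:
{"fn": "jog_arm", "kwargs": {
  "plan": [
    [-0.0005, 0, 0, 0]
  ]
}}

```text
time_s: 9.25
eef_pos: [0.5181, 0.1404, 0.0191]
orientation: [3.141, -0.002, 1.557]
contact_force: [0.5, 9.5, -1.1]
gripper_width: 0.0008
```

Call:
{"fn": "jog_arm", "kwargs": {
  "plan": [
    [-0.0005, 0, 0, 0]
  ]
}}

```text
time_s: 9.35
eef_pos: [0.5181, 0.1405, 0.0191]
orientation: [3.141, -0.002, 1.557]
contact_force: [0.5, 11.7, -0.8]
gripper_width: 0.0009
```

Call:
{"fn": "jog_arm", "kwargs": {
  "plan": [
    [0.003, 0, 0, 0],
    [0.007, 0, 0, 0],
    [0.005, 0, -0.01, 0],
    [0.002, 0, -0.02, 0],
    [0, 0, -0.02, 0],
    [0.01, 0.0025, -0.01, 0],
    [0.02, 0.005, 0, 0],
    [0.02, 0.005, 0, 0],
    [0.02, 0.005, 0, 0],
    [0.02, 0.005, 0, 0]
  ]
}}

```text
time_s: 10.35
eef_pos: [0.542, 0.247, 0.0787]
orientation: [-3.141, 0.0, 1.556]
contact_force: [0.8, 1.9, -0.3]
gripper_width: 0.0006
```

Call:
{"fn": "jog_arm", "kwargs": {
  "plan": [
    [0.02, 0, 0, 0],
    [0.02, 0, 0, 0],
    [0.015, 0, 0, 0],
    [0.005, 0, 0, 0],
    [0, 0, 0, 0],
    [0, 0, 0, 0]
  ]
}}

```text
time_s: 10.95
eef_pos: [0.5431, 0.3041, 0.0789]
orientation: [-3.142, 0.001, 1.555]
contact_force: [-0.3, -0.8, -1.2]
gripper_width: 0.0007
```

```bash
python3 - <<'E'
from h import *
from cell import telemetry, optics
s=telemetry.sense();t=s["eef_pos"];print(t,s["contact_force"])
for n in ["wrist","scene","side"]:
    d=optics.read_camera(n); np.savez(n+"7.npz",**d); W=cloud(d,n=="wrist")
    if n=="wrist": cv2.imwrite("pics/w7.png",d["frame"][:,:,::-1])
    p=W.reshape(-1,3); p=p[np.isfinite(p).all(1)]; p=p[(p[:,0]>.45)&(p[:,0]<.58)&(p[:,1]>-.13)&(p[:,1]<.31)]
    g=p[(p[:,2]>.0515)&(p[:,2]<.06)&(p[:,1]<.16)]; 
    if len(g): print(n,"grip",np.percentile(g[:,:2],[2,98],axis=0).round(4).tolist(),len(g))
    q=p[(p[:,2]>.045)&(p[:,2]<.0515)&(p[:,1]>.24)&(p[:,1]<.286)]
    if len(q): print("  tab",np.percentile(q[:,:2],[2,98],axis=0).round(4).tolist(),np.median(q[:,2]),len(q))
    s_=p[(p[:,2]>.0405)&(p[:,2]<.047)&(p[:,1]<.1)]
    if len(s_): print("  stone",np.percentile(s_[:,1],[.5,99.5]))
E
```

```text
[0.54312813 0.30408788 0.07893974] [-0.26971288 -0.80689518 -1.24179119]
scene grip [[0.5063, 0.1025], [0.5216, 0.1291]] 49
  tab [[0.5321, 0.2667], [0.5471, 0.2798]] 0.04783482939424846 32
  stone [-0.10687256  0.06316166]
side grip [[0.5118, 0.104], [0.5253, 0.1303]] 39
  tab [[0.5373, 0.2647], [0.5518, 0.2803]] 0.049045054082589225 29
  stone [-0.10935815  0.06464387]
```

View pics/w7.png

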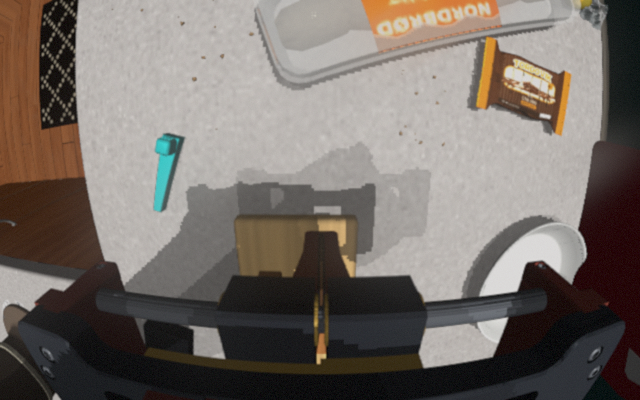

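Call:
{"fn": "jog_arm", "kwargs": {
  "plan": [
    [0.002, 0, 0.005, 0],
    [0, 0, 0.012, 0],
    [0, 0, 0.015, 0],
    [0, 0, 0.015, 0],
    [0, 0, 0.012, 0],
    [0, 0, 0.006, 0],
    [0, 0, 0.002, 0],
    [0, 0, 0, 0],
    [0, 0, 0, 0]
  ]
}}

```text
time_s: 12.0
eef_pos: [0.5435, 0.3074, 0.0126]
orientation: [3.141, -0.001, 1.556]
contact_force: [-0.1, -0.6, 0.3]
gripper_width: 0.0003
```

```bash
python3 - <<'E'
from h import *
from cell import telemetry, optics
s=telemetry.sense();t=s["eef_pos"];print(t,s["contact_force"])
ims=[]
for n in ["scene","side"]:
    d=optics.read_camera(n); np.savez(n+"8.npz",**d); W=cloud(d)
    m=(np.abs(W[...,0]-t[0])<.02)&(np.abs(W[...,1]-t[1])<.016)&(W[...,2]>.012)&(W[...,2]<.1)
    p=W[m]; lo=p[p[:,2]<.08]; print(n,np.sort(p[:,2])[:12].round(4),"y",np.percentile(lo[:,1],[2,98]),"x",np.percentile(lo[:,0],[2,98]))
    f=200/np.tan(np.radians(float(d["vfov"]))/2); c=d["R"]@np.array([.54,.29,.04])+d["t"]; u=int(f*c[0]/c[2]+d["cx"]);v=int(f*c[1]/c[2]+d["cy"])
    ims.append(cv2.resize(d["frame"][v-50:v+40,u-50:u+50,::-1],(400,360),interpolation=cv2.INTER_CUBIC))
cv2.imwrite("pics/s8.png",np.hstack(ims))
E
```

```text
[0.543464   0.30739545 0.01255485] [-0.11607403 -0.62650588  0.30165153]
scene [0.0145 0.0362 0.0379 0.0381 0.0386 0.0388 0.039  0.0391 0.0393 0.0394
 0.0394 0.0396] y [0.29554961 0.31947447] x [0.52937919 0.55160746]
side [0.0215 0.0375 0.0397 0.0414 0.0415 0.0422 0.0428 0.0434 0.0437 0.0441
 0.0444 0.0445] y [0.29670504 0.31962161] x [0.5351843  0.55548732]
```

View pics/s8.png

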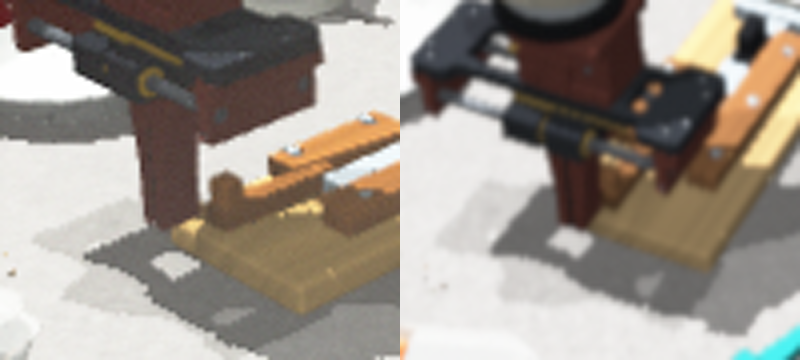

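Call:
{"fn": "jog_arm", "kwargs": {
  "plan": [
    [0, 0, 0.004, 0],
    [0, 0, 0.004, 0],
    [0, 0, 0.003, 0],
    [0, 0, 0, 0],
    [-0.004, 0, 0, 0],
    [-0.004, 0, 0, 0],
    [-0.003, 0, 0, 0],
    [0, 0, 0, 0]
  ]
}}

```text
time_s: 12.9
eef_pos: [0.5432, 0.2952, 0.0012]
orientation: [3.141, 0.0, 1.555]
contact_force: [0.1, 0.1, -0.4]
gripper_width: 0.0004
```

Call:
{"fn": "jog_arm", "kwargs": {
  "plan": [
    [-0.002, 0, 0, 0],
    [-0.002, 0, 0, 0],
    [-0.002, 0, 0, 0],
    [-0.002, 0, 0, 0]
  ]
}}

```text
time_s: 13.3
eef_pos: [0.5428, 0.2881, 0.0011]
orientation: [3.141, -0.0, 1.556]
contact_force: [-0.4, 0.2, 0.1]
gripper_width: 0.0005
```

Call:
{"fn": "jog_arm", "kwargs": {
  "plan": [
    [-0.002, 0, 0, 0],
    [-0.002, 0, 0, 0],
    [-0.002, 0, 0, 0]
  ]
}}

```text
time_s: 13.6
eef_pos: [0.5427, 0.282, 0.0011]
orientation: [3.141, -0.0, 1.556]
contact_force: [0.5, -0.3, -0.1]
gripper_width: 0.0003
```

```bash
python3 - <<'E'
from h import *
from cell import telemetry, optics
s=telemetry.sense();t=s["eef_pos"];print(t,s["contact_force"])
ims=[]
for n in ["scene","side"]:
    d=optics.read_camera(n); np.savez(n+"9.npz",**d)
    f=200/np.tan(np.radians(float(d["vfov"]))/2); c=d["R"]@np.array([.54,.27,.04])+d["t"]; u=int(f*c[0]/c[2]+d["cx"]);v=int(f*c[1]/c[2]+d["cy"])
    ims.append(cv2.resize(d["frame"][v-50:v+40,u-50:u+50,::-1],(400,360),interpolation=cv2.INTER_CUBIC))
cv2.imwrite("pics/s9.png",np.hstack(ims))
E
```

```text
[0.54271198 0.28200755 0.00109097] [ 0.50658819 -0.30806347 -0.13578455]
```

View pics/s9.png

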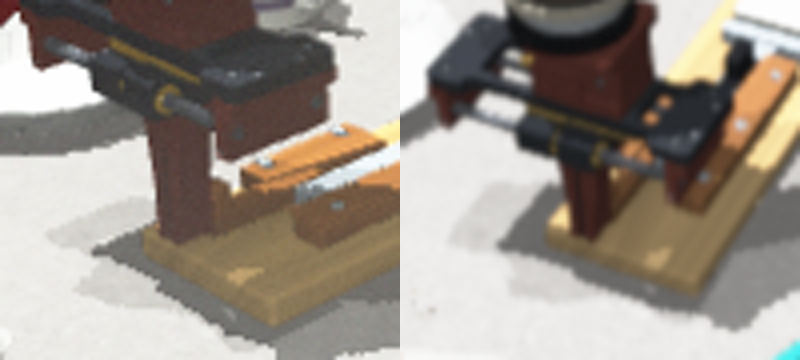

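Call:
{"fn": "jog_arm", "kwargs": {
  "plan": [
    [-0.002, 0, 0, 0],
    [-0.002, 0, 0, 0],
    [-0.002, 0, 0, 0],
    [-0.001, 0, 0, 0],
    [-0.001, 0, 0, 0],
    [-0.001, 0, 0, 0]
  ]
}}

```text
time_s: 14.3
eef_pos: [0.5426, 0.2731, 0.0011]
orientation: [3.142, -0.0, 1.556]
contact_force: [1.4, 0.3, 0.1]
gripper_width: 0.0005
```

Call:
{"fn": "jog_arm", "kwargs": {
  "plan": [
    [-0.001, 0, 0, 0],
    [-0.001, 0, 0, 0],
    [-0.001, 0, 0, 0]
  ]
}}

```text
time_s: 14.6
eef_pos: [0.5423, 0.2706, 0.0011]
orientation: [-3.141, -0.001, 1.556]
contact_force: [-0.8, 1.4, -0.9]
gripper_width: 0.0005
```

Call:
{"fn": "jog_arm", "kwargs": {
  "plan": [
    [-0.001, 0, 0, 0],
    [-0.001, 0, 0, 0],
    [-0.001, 0, 0, 0]
  ]
}}

```text
time_s: 14.9
eef_pos: [0.5425, 0.267, 0.001]
orientation: [3.142, 0.0, 1.556]
contact_force: [-0.1, 1.3, 0.0]
gripper_width: 0.0005
```

Call:
{"fn": "jog_arm", "kwargs": {
  "plan": [
    [-0.001, 0, 0, 0],
    [-0.001, 0, 0, 0],
    [-0.001, 0, 0, 0]
  ]
}}

```text
time_s: 15.2
eef_pos: [0.5425, 0.2639, 0.001]
orientation: [3.142, 0.0, 1.556]
contact_force: [-0.0, 2.4, -0.7]
gripper_width: 0.0008
```

Call:
{"fn": "jog_arm", "kwargs": {
  "plan": [
    [-0.001, 0, 0, 0],
    [-0.001, 0, 0, 0]
  ]
}}

```text
time_s: 15.4
eef_pos: [0.5423, 0.2626, 0.0011]
orientation: [3.142, -0.001, 1.556]
contact_force: [-0.7, 2.7, -1.1]
gripper_width: 0.0002
```

Call:
{"fn": "jog_arm", "kwargs": {
  "plan": [
    [-0.001, 0, 0, 0],
    [-0.001, 0, 0, 0]
  ]
}}

```text
time_s: 15.6
eef_pos: [0.5423, 0.2623, 0.0013]
orientation: [3.141, -0.003, 1.557]
contact_force: [-1.2, 7.8, -0.0]
gripper_width: 0.0004
```

Call:
{"fn": "jog_arm", "kwargs": {
  "plan": [
    [-0.001, 0, 0, 0],
    [-0.001, 0, 0, 0]
  ]
}}

```text
time_s: 15.8
eef_pos: [0.5423, 0.262, 0.0016]
orientation: [3.14, -0.005, 1.558]
contact_force: [-1.9, 11.6, -1.2]
gripper_width: -0.0001
```

Call:
{"fn": "jog_arm", "kwargs": {
  "plan": [
    [-0.001, 0, 0, 0],
    [-0.001, 0, 0, 0]
  ]
}}

```text
time_s: 16.0
eef_pos: [0.5422, 0.2618, 0.0019]
orientation: [3.14, -0.007, 1.559]
contact_force: [-0.6, 15.0, -1.8]
gripper_width: 0.0005
```

Call:
{"fn": "jog_arm", "kwargs": {
  "plan": [
    [0, 0, 0, 0],
    [0, 0, 0, 0],
    [0, 0, 0, 0]
  ]
}}

```text
time_s: 16.3
eef_pos: [0.5422, 0.2618, 0.0019]
orientation: [3.14, -0.007, 1.559]
contact_force: [-1.2, 13.3, -1.2]
gripper_width: 0.0006
```

```bash
python3 - <<'E'
from cell import telemetry
s=telemetry.sense();print(s["eef_pos"],s["contact_force"],s["time_s"])
E
```

```text
[0.54223146 0.26178948 0.00186887] [-1.23662796 13.29528595 -1.18042488] 16.3
```

Call:
{"fn": "jog_arm", "kwargs": {
  "plan": [
    [-0.0008, 0, 0, 0]
  ]
}}

```text
time_s: 16.4
eef_pos: [0.5423, 0.2617, 0.0019]
orientation: [3.139, -0.007, 1.559]
contact_force: [-1.0, 16.4, -1.2]
gripper_width: 0.0009
```

Call:
{"fn": "jog_arm", "kwargs": {
  "plan": [
    [0, 0, 0, 0],
    [0, 0, 0, 0]
  ]
}}

```text
time_s: 16.6
eef_pos: [0.5422, 0.2617, 0.0019]
orientation: [3.139, -0.007, 1.56]
contact_force: [-1.4, 14.5, -1.2]
gripper_width: 0.0003
```

Call:
{"fn": "jog_arm", "kwargs": {
  "plan": [
    [0.002, 0, 0, 0],
    [0.002, 0, 0, 0],
    [0.003, 0, 0, 0],
    [0.006, 0, 0, 0],
    [0.01, 0, 0, 0],
    [0.01, 0, -0.01, 0],
    [0, 0, -0.02, 0],
    [0, 0, -0.03, 0],
    [0, 0, -0.03, 0],
    [0, 0, -0.03, 0]
  ]
}}

```text
time_s: 17.6
eef_pos: [0.5426, 0.2891, 0.1229]
orientation: [3.141, -0.0, 1.556]
contact_force: [0.8, -0.5, 0.4]
gripper_width: 0.0003
```

Call:
{"fn": "jog_arm", "kwargs": {
  "plan": [
    [-0.02, 0, -0.03, 0],
    [-0.03, 0, -0.03, 0],
    [-0.03, 0, -0.01, 0],
    [-0.03, 0, 0, 0],
    [-0.03, 0, 0, 0],
    [-0.02, 0, 0, 0],
    [0, 0, 0, 0],
    [0, 0, 0, 0]
  ]
}}

```text
time_s: 18.4
eef_pos: [0.5405, 0.1292, 0.1917]
orientation: [3.141, -0.001, 1.556]
contact_force: [0.1, 1.1, -0.1]
gripper_width: 0.0002
```

```bash
python3 - <<'E'
from h import *
from cell import telemetry, optics
s=telemetry.sense();t=s["eef_pos"];print(t,s["contact_force"],s["time_s"])
for n in ["wrist","side","scene"]:
    d=optics.read_camera(n); np.savez(n+"10.npz",**d); W=cloud(d,n=="wrist")
    cv2.imwrite(f"pics/{n}10.png",d["frame"][:,:,::-1])
    p=W.reshape(-1,3); p=p[np.isfinite(p).all(1)]; p=p[(p[:,0]>.45)&(p[:,0]<.58)&(p[:,1]>-.15)&(p[:,1]<.31)]
    g=p[(p[:,2]>.0515)&(p[:,2]<.06)&(p[:,1]<.16)]; 
    if len(g): print(n,"grip",np.percentile(g[:,:2],[2,98],axis=0).round(4).tolist(),len(g))
    q=p[(p[:,2]>.045)&(p[:,2]<.0515)&(p[:,1]>.22)&(p[:,1]<.286)]
    if len(q): print("  tab",np.percentile(q[:,:2],[2,98],axis=0).round(4).tolist(),np.median(q[:,2]),len(q))
    s_=p[(p[:,2]>.0405)&(p[:,2]<.047)&(p[:,1]<.08)]
    if len(s_): print("  stone",np.percentile(s_[:,1],[.5,99.5]))
E
```

```text
[0.54054219 0.12923413 0.19171942] [ 0.06616801  1.13245752 -0.11532627] 18.4
wrist grip [[0.5109, 0.1036], [0.5255, 0.1288]] 323
  tab [[0.5341, 0.2351], [0.5478, 0.2492]] 0.04985402246126895 182
  stone [-0.10478721  0.06391276]
side grip [[0.5118, 0.1041], [0.5251, 0.1292]] 36
  tab [[0.5354, 0.2351], [0.5493, 0.2499]] 0.04850939462816237 21
  stone [-0.11026557  0.06409382]
scene grip [[0.5083, 0.103], [0.5207, 0.1299]] 48
  tab [[0.5293, 0.2356], [0.5437, 0.25]] 0.048812180331911516 32
  stone [-0.10642639  0.06398193]
```

View pics/wrist10.png

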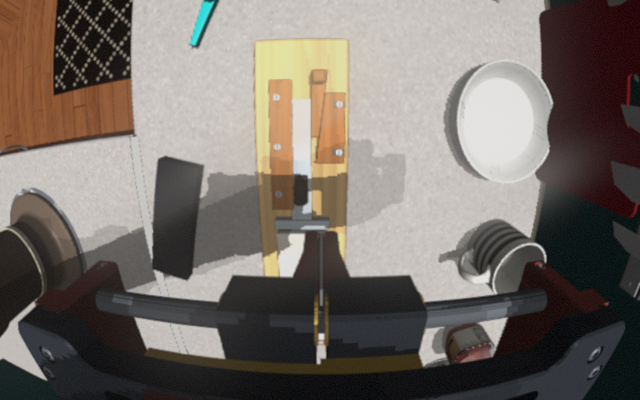

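View pics/scene10.png

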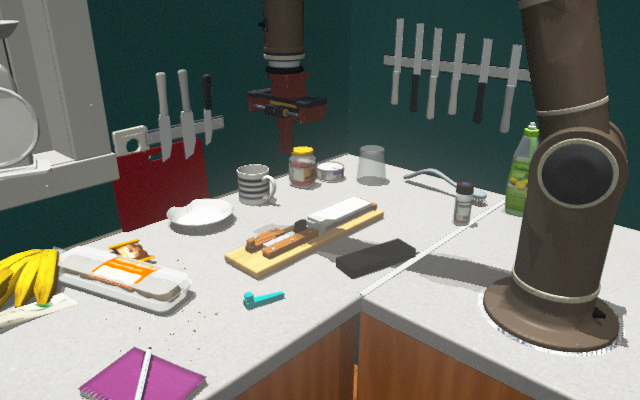

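```bash
python3 -c "
from cell import order; print(order.job_done())"
```

```text
the job is handed in; nothing more can be done
None
```

The stone is clamped and the job is handed in at 18.5 s of robot time. I pushed the stop bar up by its grip until the stone stood against the end stop. Then I pushed the wedge by its tab until it jammed.

- **Bar and stone:** the push took about 5 N while the stone slid. The bar stopped dead at TCP y = 0.1404 m, the predicted snug point, and I let off at about 11.7 N.
- **Wedge:** it ran free, then bit with its origin at about holder x = -180 mm. I finished at about 15 N; the highest reading was 16.4 N, against the 25 N limit.
- **Check after backing off:** in all three cameras the bar grip and stone had stayed in their snug positions. The wedge tab was where the push ended, to within 1–2 mm, so it has not slid back. The robot is touching nothing. The mug, glass and jar look unmoved in the pictures, and I never went near them.

**Disagreements:**
- **Fingertips:** all three cameras showed them about 24 mm behind the reported TCP, not 11 mm ahead as stated. Lowering the closed fingers past where they should have met the bar gave no contact force, so I worked from the camera heights.
- **Scene camera:** it reads about 4–6 mm lower in world x than the other two cameras.

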